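# Put the fly-tying tray away behind the lift-up flap

### The job

Put the materials tray away in the fly-tying cabinet: raise the flap until its stay locks and holds it up by itself, and push the tray up the ramp until its near edge drops in behind the sill. Then press the thumb pad of the catch on the cabinet's right-hand end to unlock the stay, and shut the flap fully. Slide the tray in rather than lifting it, and do not knock the other things on the bench about.

Things in the scene. Friction and masses are not known exactly. Their poses are not given: they have to be found in the camera images.
- cabinet: Fixed walnut bench-top cabinet. Flap compartment 250 wide (y), 130 deep (x), 215 high, inside 220 wide; a 120 wide column of drawers (unused) joins its left (+y) end. Origin: centre of the compartment's underside, on the bench; x points into the cabinet, y to the left seen from the front, z up. End walls' front edges at x -65, clear plastic top, clear back with inner face at x +58.
- flap (a joint): Opening angle of the flap (rad): 0 shut (hanging upright over the front), grows as its lower edge swings out and up; end stop 2.28. On the way up it clicks past the sprung catch; let go between 2.18 and 2.28 it settles back, locked at about 2.14. Raising takes some 3 to 8 N at the handle. Unlocked, its damped weight sinks to about 0.1 in 6 s and stays ajar at 0.05 to 0.1: press it shut.
- flap_hinge (a point): Middle of the flap's hinge axis: cabinet x -73, y 0, z 200, axis along cabinet y. Its frame turns with the flap about +y; at 0 its axes are the cabinet's. The flap panel is 250 wide, 12 thick (x -6 to +6), reaches from 4 above to 162 below the axis (lower edge 38 above the bench when shut), 0.42 kg in all; a steel ratchet plate, 68 across, sits on its right end.
- flap_handle (a point): Middle of the flap's steel D-handle: round bar 10 in diameter, 110 long, parallel to the hinge, its centre 45 off the outer face, legs at both ends (clear length 100). In the flap's frame at x -51, z -102 from the hinge axis; shut: 98 above the bench at cabinet x -124. The bar can turn between gripping fingers.
- catch (a joint): Angle of the steel rocker catch (rad): 0 at rest (hook down), to 0.35 as its rear thumb pad is pressed down; a spring returns it. Above about 0.15 the hook is clear of the flap's tooth. Hold it pressed about a second while the flap starts to sink by itself (it is past the hook after 0.3 rad), then let go. Raising the flap also kicks it up briefly.
- catch_press (a point): Centre of the top of the catch's thumb pad, 28 x 28, at the top of the cabinet's right-hand (-y) end: cabinet x 17, y -140, z 248 at rest. Pressed straight down it sinks 12 at full travel. Needs 2 to 6 N by its spring, up to about 12 N while the locked flap hangs on the hook. It pivots 35 in front of this point.
- tray: Open light-wood tray, 100 deep (x), 180 wide (y), 45 high, walls 5, 0.3 to 0.55 kg, with thread spools and beads fixed below its rim. Origin: centre of the underside. Starts flat on the bench just before the ramp, long sides about parallel to the cabinet front. Put away, it lies flat on the cabinet floor, origin between cabinet x -8 and +8, z 14.
- vise: Pedestal fly-tying vise with a finished fly in its jaws, fixed; base 150 x 100 x 12, stands 270 high. Origin: centre of the underside. Keep clear.
- cement: Small brown bottle of head cement, 38 in diameter, 62 high, loose. Origin: centre of the underside.
- stacker: Brass hair stacker, upright cylinder 32 in diameter, 78 high, loose. Origin: centre of the underside.
- spool: Thread spool standing upright, 32 in diameter, 32 high, loose. Origin: centre of the underside.
- fly_box: Closed grey fly box, 100 x 150 x 35 high, loose. Origin: centre of the underside.
- bobbin: Bobbin holder lying on the bench, about 120 long along its x, 24 high, loose. Origin: on the bench under the joint of tube and legs.
- brush: Small brush lying on the bench, 150 long, loose. Origin: centre of its underside.
- sill (a point): Middle of the crest of the wooden sill at the cabinet's mouth, 22 above the bench, at cabinet x -58 (its rear edge), y 0; axes as the cabinet's. The crest is flat to x -65; from there a fixed plywood ramp 220 wide goes down to the bench at x -115. Behind the sill the floor is 14 above the bench (8 mm drop), 116 deep.
Things that resemble listed ones, but are neither listed nor needed, are in the scene too. Of the things that look like the tray, take the one that is farthest from the robot's base at the start.

How it is judged:
By the outcome, as a careful person would: the job done as asked, in the order asked, and still so for the second after the job is handed in, with the robot touching nothing.
It also fails if it takes over 72 s, if anything falls off the work surface, if the arm or the gripper's body presses on something with over 40 N, if the wrist force passes 120 N, or if a joint passes its speed limit or range.

### The arm

A 6-joint arm with a two-finger parallel gripper is mounted at the origin on the work surface. World frame = base frame: x ahead of the robot, y to its left, z up, the work surface at z = 0. Lengths are in m, angles in rad, forces in N, time in s.
With the tool pointing down it reaches from about 0.35 to 0.725 m from the base axis. Payload 6 kg.
Tool frame: the origin (TCP) lies between the finger pads; the fingertips stand arm.tcp_to_tips ahead of it and the grasp point (between the pads) lies 8 mm behind it (arm.tcp_to_tips is the distance from the TCP to the fingertips, in m); z points along the fingers, y is the line along which they close (so a half turn about z gives the same grasp; the last joint's range is limited). The gripper opens to 85 mm and grips with 20 to 120 N. Pads are 22 mm wide; open, the fingers measure 114 mm over their backs; the gripper's body (76 mm by 85 mm) begins 54 mm behind the grasp point. The pads swing forward as they close: fully open they stand 13 mm farther back than shut.
Start: joints at [-0.8, 0.04, 0.085, 0, -1.615, -0.334], TCP at [0.254, -0.544, 0.242] pointing down, gripper open.
Joint ranges: [-2.56, 2.56], [-1.29, 2.01], [-1.08, 1.49], [-3.29, 1.98], [-2.81, -0.18], [-2.99, 2.99]. Speed limits (rad/s): [2.57, 2.57, 3.01, 3.14, 3.14, 3.14].

### API

Orientations are given as a unit quaternion [w, x, y, z].
In Python, from cell import arm, grip, cams, order, find_in, mark_of gives the robot as it stands. Calls block until the motion is done:
- arm.movep(position, orientation): joint-space move of the TCP to a pose.
- arm.move_straight(position, attitude=None, velocity=0.15, max_force=None): straight line of the TCP; attitude=None keeps the orientation; velocity is the mean speed in m/s. With max_force (N) it stops when the force on the tool has changed by that much, and returns True; else False.
- arm.move_j(angles): joint-space move.
- grip(opening, strength=None): finger opening in m; strength is the grip in N (None keeps the last); returns when the fingers have stopped.
- arm.sleep(seconds).
- arm.solve_ik(position, orientation): joint angles nearest the present ones, or None.
- arm.state(): the state.
- cams.snapshot(name): name is "side" or "top"; returns a dict with "frame" (480x640x3 uint8, red, green, blue), "mtx" (3x3 intrinsics, pixels), "extrinsics" (4x4, takes a point from world to camera coordinates). Camera axes: x right, y up, looking along -z (the intrinsics and any distortion apply to the point x, -y, -z); pixel columns grow to the right and rows downward; lengths in m; the calibration is good to about 2 mm. A picture is of the moment at which its call begins. There is no depth.
A pose or a line that the arm cannot do raises arm.Unreachable and nothing moves.
- order.close_job(): hands the job in; it is judged then, once.
Trained networks look in a picture, given as the dict that the camera call returned (one of the last four; its "shot" number tells which), for a name from the list of things; names that differ only in an ending like _2 or _b are one class to them, and where a whole thing is asked for, a point or a joint stands for the part that bears it (a point fixed in the world has none). Each returns a list of dicts, best first, with "conf" (0 to 1); they miss things now and then, are a little off and sometimes report something else, mostly with a low value. They report only what shows in the picture. A call takes as long as a camera call. They do not tell look-alikes from the thing itself.
- find_in(picture, label): "rect" ([left, top, right, bottom] in pixels, round what is visible of it).
- mark_of(picture, label): "pixel" ([column, row] in pixels: a listed point, or the origin of a listed thing).
The state is a dict: "t": time; "q": joint angles; "qd": joint speeds; "joint_efforts": joint torques, N m; "tool_pos": TCP position; "orientation": TCP orientation; "ft_force": force on the tool from outside, world axes, zero at the start; "torque": the same for the moment, N m; "gripper_width": finger opening in m; "grip_force": force on a finger pad.
Only numpy, scipy, OpenCV 4.12 (cv2) and the standard library are available. Lean on these libraries where they do the work, as an engineer would, in place of code of your own. Each camera call takes 0.05 s, during which the arm holds its last target. There are 200 camera calls.

## Working session

There is one attempt and no reset: what is moved stays moved. The work goes in short steps, each a Python script; the robot and the scene stay as the last script left them, time stands still between calls to the robot, and variables do not carry over. Pictures are saved under pics/ and viewed, at most 10 in all, crops included, and the job is handed in when it is done.

```bash
mkdir -p pics; ls
python3 - <<'E'
from cell import arm, grip, cams, order, find_in, mark_of
import cv2
print(arm.tcp_to_tips, arm.state())
for n in ("top","side"):
    s=cams.snapshot(n); cv2.imwrite(f"pics/{n}0.png",s["frame"][:,:,::-1])
    print(n,s["mtx"].tolist(),s["extrinsics"].tolist(),[k for k in s])
    for l in ["cabinet","flap_handle","flap_hinge","catch_press","tray","sill","vise","cement","stacker","spool","fly_box","bobbin","brush"]:
        print(l,[(([round(float(v)) for v in m["pixel"]]),round(m["conf"],2)) for m in mark_of(s,l)])
E
```

```text
pics
0.011 {'t': 0.0, 'q': array([-8.00286254e-01,  4.07994651e-02,  8.37850335e-02, -4.74411062e-04,
       -1.61549032e+00, -3.33724353e-01]), 'qd': array([-0.00059591,  0.00055346, -0.00092946, -0.00119262,  0.00165129,
       -0.00026843]), 'joint_efforts': array([-2.35496293e-03, -3.68203533e+01,  3.47417521e+01,  6.93270341e+00,
       -5.31708167e-03,  1.45015161e-05]), 'tool_pos': array([ 0.2537746 , -0.54334166,  0.24126955]), 'orientation': array([-2.46261198e-04, -2.16671001e-01,  9.76244278e-01,  8.51584315e-04]), 'ft_force': array([ 0.44900646, -0.31682495,  0.0592891 ]), 'torque': array([-0.04052911,  0.00217407, -0.00782466]), 'grip_force': 0.0, 'gripper_width': 0.08551446486568541}
top [[505.59628598990497, 0.0, 317.1105945127539], [0.0, 505.59628598990497, 238.12688575252665], [0.0, 0.0, 1.0]] [[-0.026295427223667865, -0.9996195050664719, 0.008330402018299002, -0.052296693950645755], [0.9953730390788876, -0.025411493039931655, 0.09266482124485477, -0.555751402322937], [-0.092417874796947, 0.010728518636941457, 0.9956625107464238, -1.7264075181127365], [0.0, 0.0, 0.0,
[... 743 characters left out ...]
, 0.829232554167525, -0.2909291138224777], [-0.34461806935472616, 0.754368086084822, 0.5587192291043358, -0.9829203045902177], [0.0, 0.0, 0.0, 1.0]] ['frame', 'mtx', 'extrinsics', 'shot']
cabinet [([300, 278], 0.95)]
flap_handle [([280, 274], 0.73)]
flap_hinge [([283, 232], 0.92), ([206, 317], 0.29)]
catch_press [([348, 205], 0.69)]
tray [([273, 320], 0.95), ([359, 388], 0.67), ([398, 277], 0.65)]
sill [([293, 284], 0.74), ([284, 232], 0.25)]
vise [([414, 226], 0.72)]
cement [([335, 325], 0.71), ([282, 275], 0.47)]
stacker [([219, 299], 0.51), ([299, 277], 0.24)]
spool [([274, 322], 0.74), ([208, 316], 0.67)]
fly_box [([231, 435], 0.48)]
bobbin [([183, 390], 0.59)]
brush [([227, 436], 0.58)]
```

Run:
```python
import cv2
a=cv2.imread("pics/top0.png");cv2.imwrite("pics/top0c.png",cv2.resize(a[120:400,140:480],None,fx=2.1,fy=2.1,interpolation=cv2.INTER_CUBIC))
```

```text
(no output)
```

View pics/top0c.png

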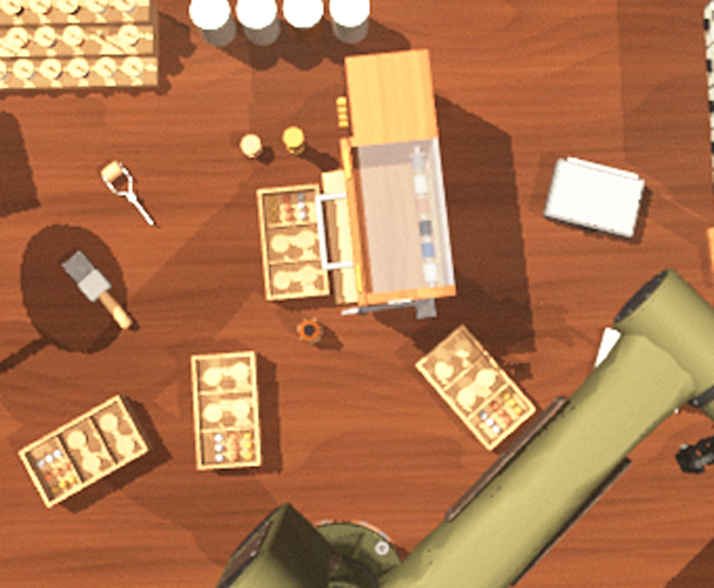

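View pics/side0.png

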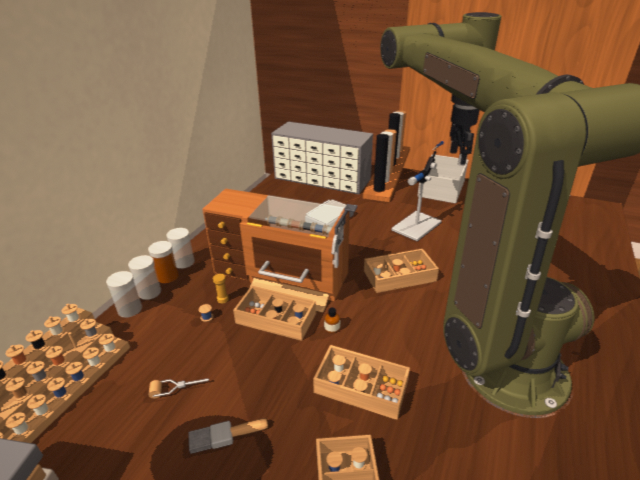

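The top view (crop, 2.1x, offset 140,120) shows the cabinet with its front facing image-left (+y). There are four tray-like objects, at top pixels (278,238), (365,304), (248,316) and (186,330). The robot base projects to about (302,401), so (278,238) is the farthest. It is also the only one just before the ramp, so it fits the description. The cement is at (286,277), the stacker at (281,189) and the spool at (262,189).

```bash
cat > h.py <<'E'
import numpy as np, cv2
from scipy.optimize import least_squares
from scipy.spatial.transform import Rotation as R
def proj(s,P):
    P=np.atleast_2d(P); c=P@s["extrinsics"][:3,:3].T+s["extrinsics"][:3,3]
    c=c*[1,-1,-1]; u=c@np.array(s["mtx"]).T
    return u[:,:2]/u[:,2:]
def ray(s,px,z):
    E=np.array(s["extrinsics"]); o=-E[:3,:3].T@E[:3,3]
    d=np.linalg.inv(s["mtx"])@[px[0],px[1],1]; d=E[:3,:3].T@(d*[1,-1,-1])
    return o+d*(z-o[2])/d[2]
def world(p,L): # p = x,y,yaw
    c,s=np.cos(p[2]),np.sin(p[2]); L=np.atleast_2d(L)
    return np.c_[p[0]+c*L[:,0]-s*L[:,1],p[1]+s*L[:,0]+c*L[:,1],L[:,2]]
E
python3 - <<'E'
from cell import *
from h import *
S={n:cams.snapshot(n) for n in ("top","side")}
for s in S.values(): s["extrinsics"]=np.array(s["extrinsics"])
K={"cabinet":[0,0,0],"flap_handle":[-.124,0,.098],"flap_hinge":[-.073,0,.2],"catch_press":[.017,-.14,.248],"sill":[-.058,0,.022]}
obs=[]
for n,s in S.items():
    for k in K:
        m=mark_of(s,k)
        if m: obs.append((n,k,np.array(m[0]["pixel"])))
# corners by hand from the enlarged top view: top corners front/back of the right end, drawer column
def res(p): return np.concatenate([proj(S[n],world(p,K[k]))[0]-px for n,k,px in obs])
r=least_squares(res,[.3,-.03,-1.57],loss="soft_l1",f_scale=2)
print("cab",r.x); print([(n,k,v.round(1).tolist()) for (n,k,_),v in zip(obs,r.fun.reshape(-1,2) if False else res(r.x).reshape(-1,2))])
top=S["top"];sd=S["side"]
for l,h in [("tray",0),("cement",0),("stacker",0),("spool",0),("vise",0),("fly_box",0)]:
    for n in S:
        print(l,n,[(ray(S[n],m["pixel"],h)[:2].round(3).tolist(),round(m["conf"],2)) for m in mark_of(S[n],l)])
# tray corners: rim tops from top view crop
crop=lambda u,v:(140+u/2.1,120+v/2.1)
for c in [(257,190),(318,185),(329,297),(266,300)]: print("rim",ray(top,crop(*c),.045).round(4))
# overlay of fit
a=top["frame"][:,:,::-1].copy(); a=a[130:310,220:400]; a=cv2.resize(a,None,fx=4,fy=4,interpolation=cv2.INTER_CUBIC)
a=cv2.resize(a,(590,590)) ; f=590/180
def L(im,s,pts,col,off,f):
    q=((proj(s,pts)-off+.5)*f).astype(np.int32); cv2.polylines(im,[q],True,col,1)
w=lambda pts:world(r.x,pts)
rects=[[[-.065,-.125,.215],[.065,-.125,.215],[.065,.125,.215],[-.065,.125,.215]],[[-.115,-.11,0],[-.065,-.11,.022],[-.065,.11,.022],[-.115,.11,0]],[[.003,-.154,.248],[.031,-.154,.248],[.031,-.126,.248],[.003,-.126,.248]],[[-.124,-.055,.098],[-.124,.055,.098]]]
for q in rects: L(a,top,w(q),(255,255,0),[220,130],f)
b=sd["frame"][:,:,::-1][180:345,180:400].copy(); g=800/220; b=cv2.resize(b,(800,600),interpolation=cv2.INTER_CUBIC)
for q in rects: L(b,sd,w(q),(255,255,0),[180,180],g)
cv2.imwrite("pics/ov_top.png",a);cv2.imwrite("pics/ov_side.png",b)
E
```

```text
cab [ 0.58595539 -0.11307145 -1.53539616]
[('top', 'cabinet', [1.4, -2.0]), ('top', 'flap_hinge', [-2.8, -0.5]), ('top', 'catch_press', [-1.0, -3.5]), ('top', 'sill', [2.3, 0.1]), ('side', 'cabinet', [-1.5, 0.6]), ('side', 'flap_hinge', [0.6, -2.4]), ('side', 'catch_press', [2.7, 1.1]), ('side', 'sill', [2.6, 3.7])]
tray top [([0.328, -0.221], 0.68), ([0.295, 0.176], 0.61), ([0.242, 0.394], 0.61), ([0.597, 0.01], 0.41)]
tray side [([0.574, 0.07], 0.87), ([0.307, 0.179], 0.76), ([0.319, -0.218], 0.72), ([0.638, -0.096], 0.6)]
cement top [([0.422, 0.044], 0.57)]
cement side []
stacker top [([0.731, 0.062], 0.57)]
stacker side [([0.738, 0.056], 0.83)]
spool top [([0.487, 0.384], 0.68), ([0.739, 0.12], 0.63), ([0.586, -0.107], 0.21)]
spool side [([0.735, 0.132], 0.56)]
vise top [([0.636, -0.43], 0.74)]
vise side [([0.358, -0.515], 0.85)]
fly_box top [([0.634, -0.427], 0.7), ([0.583, -0.046], 0.16), ([0.453, -0.148], 0.15)]
fly_box side []
rim [0.6528 0.1194 0.045 ]
rim [0.6586 0.0193 0.045 ]
rim [0.4744 0.0054 0.045 ]
rim [0.4722 0.1077 0.045 ]
```

View pics/ov_top.png

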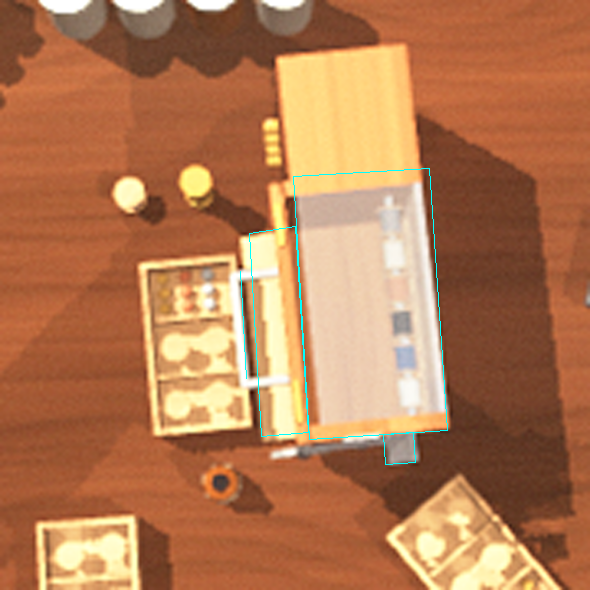

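View pics/ov_side.png

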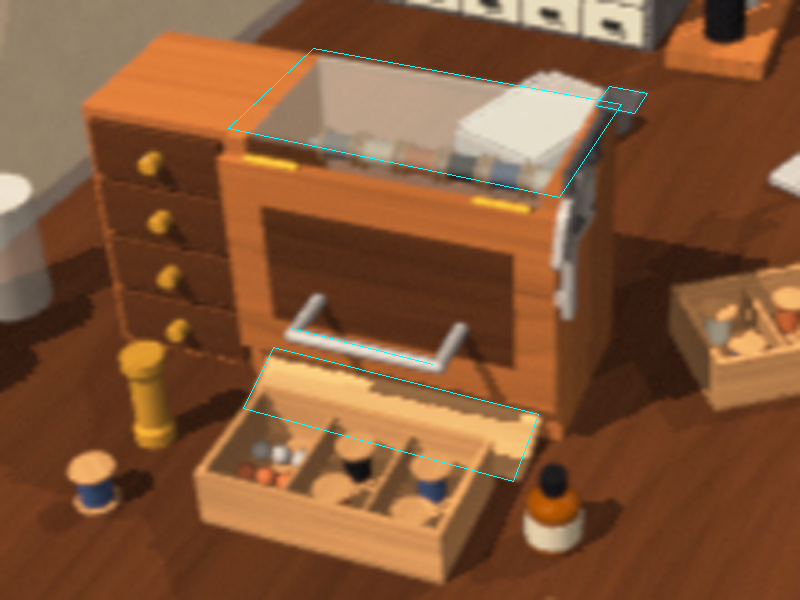

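The top overlay shows the fitted yaw is slightly off (ramp and handle edges tilt more). The side overlay confirms the tray before the ramp: three compartments, at side pixels (273,320). The cement is close by at (335,325). I'll refine both poses using hand-picked corners.

Run:
```python
from cell import *
from h import *
S={n:cams.snapshot(n) for n in ("top","side")}
for s in S.values(): s["extrinsics"]=np.array(s["extrinsics"])
T=lambda u,v:np.array([(u+.5)*180/590-.5+220,(v+.5)*180/590-.5+130])
D=lambda u,v:np.array([(u+.5)*220/800-.5+180,(v+.5)*165/600-.5+180])
def fit(obs,x0):
    res=lambda p:np.concatenate([proj(S[n],world(p,k))[0]-px for n,k,px in obs])
    r=least_squares(res,x0,loss="soft_l1",f_scale=1); print(r.x.round(4)); print(res(r.x).reshape(-1,2).round(1).tolist()); return r.x
c=fit([("top",[.065,-.125,.215],T(447,428)),("top",[.065,.245,.215],T(408,44)),("top",[-.065,.245,.215],T(277,57)),("top",[.017,-.14,.248],T(400,449)),
("top",[-.115,.11,0],T(241,238)),("top",[-.115,-.11,0],T(255,438)),("top",[-.124,.055,.098],T(236,273)),("top",[-.124,-.055,.098],T(249,383)),
("side",[-.065,.245,.215],D(86,104)),("side",[.065,.245,.215],D(165,33)),("side",[-.124,.055,.098],D(290,333)),("side",[-.124,-.055,.098],D(437,365)),("side",[-.115,-.11,0],D(515,488))],[.586,-.113,-1.52])
R4=[[-.05,.09,.045],[.05,.09,.045],[.05,-.09,.045],[-.05,-.09,.045]]
t=fit([("top",R4[0],T(139,264)),("top",R4[1],T(236,255)),("top",R4[2],T(251,426)),("top",R4[3],T(153,437)),
("side",R4[0],D(198,474)),("side",R4[3],D(443,540)),("side",R4[2],D(492,450)),("side",[-.05,.09,0],D(203,515)),("side",[-.05,-.09,0],D(443,582))],[.57,.06,-1.52])
np.save("cab.npy",c)
ci=np.cos(c[2]),np.sin(c[2]); d=t[:2]-c[:2]; print("tray in cab",d[0]*ci[0]+d[1]*ci[1],-d[0]*ci[1]+d[1]*ci[0],"dyaw",t[2]-c[2])
for k,L in dict(handle=[-.124,0,.098],hinge=[-.073,0,.2],press=[.017,-.14,.248]).items():
    w=world(c,L)[0]; print(k,w.round(3),np.hypot(*w[:2]))
print("cement",ray(S["top"],T(221,484),.055).round(3),ray(S["side"],D(554,540),0).round(3))
```

```text
[ 0.5856 -0.1094 -1.5081]
[[-0.2, 0.1], [0.4, 0.2], [-0.8, -0.3], [-0.3, -0.5], [0.6, -0.6], [1.6, 0.4], [-0.3, 0.4], [-1.5, -0.4], [-1.8, 0.6], [1.5, -1.3], [0.4, 0.2], [-0.3, 0.5], [0.6, -1.5]]
[ 0.567   0.0638 -1.51  ]
[[0.4, 0.0], [-0.3, 0.3], [-0.5, 0.1], [0.2, -0.7], [-0.5, -0.3], [-0.5, -0.7], [1.0, -3.0], [0.3, 1.6], [0.1, 1.1]]
tray in cab -0.17404303426277942 -0.007736971764792447 dyaw -0.0018657873897034438
handle [0.578 0.014 0.098] 0.5779975325656467
hinge [ 0.581 -0.037  0.2  ] 0.5821615256926277
press [ 0.447 -0.135  0.248] 0.4669086046679068
cement [0.421 0.039 0.055] [ 0.423  0.041 -0.   ]
```

```bash
cat >> h.py <<'E'
cab=np.load("cab.npy") if __import__("os").path.exists("cab.npy") else None
def W(x,y,z): return world(cab,[x,y,z])[0]
Rc=lambda: R.from_euler("z",cab[2]).as_matrix()
def quat(a,yaxis,flip=1):
    """tool z = (sin a,0,-cos a) in cabinet frame; yaxis True: fingers close along cabinet y"""
    z=np.array([np.sin(a),0,-np.cos(a)]); Y=np.array([0,1.,0])*flip
    M=np.c_[np.cross(Y,z),Y,z] if yaxis else np.c_[Y,np.cross(z,Y),z]
    q=R.from_matrix(Rc()@M).as_quat(); return q[[3,0,1,2]]
def dirv(a): return Rc()@[np.sin(a),0,-np.cos(a)]
def bar(th):
    c,s=np.cos(th),np.sin(th); return W(-.073-.051*c-.102*s,0,.2+.051*s-.102*c)
def tcp_bar(th,a,back=0): return bar(th)+(.008-back)*dirv(a)
D=np.deg2rad
E
python3 - <<'E'
from cell import *
from h import *
print(arm.state()["t"])
for f in (1,-1):
  print("flip",f)
  for th,a in [(0,45),(0,35),(.7,30),(1.5,10),(2.23,0)]:
    q=arm.solve_ik(tcp_bar(th,D(a)),quat(D(a),False,f)); print("bar",th,a,None if q is None else np.round(q,2))
  for x,z,a in [(-.29,.02,60),(-.29,.2,60),(-.23,.02,60),(-.06,.04,60),(-.06,.04,50),(-.06,.04,70)]:
    q=arm.solve_ik(W(x,0,z),quat(D(a),True,f)); print("push",x,z,a,None if q is None else np.round(q,2))
  for y in(True,False):
    q=arm.solve_ik(W(.017,-.14,.26),quat(0,y,f)); print("press",y,None if q is None else np.round(q,2))
    q=arm.solve_ik(W(-.09,-.085,.09),quat(D(55),y,f)); print("shut",y,None if q is None else np.round(q,2))
E
```

```text
2.7
flip 1
bar 0 45 [ 0.67  0.19 -0.41  0.62 -1.51  0.74]
bar 0 35 [ 0.63  0.12 -0.39  0.51 -1.44  0.84]
bar 0.7 30 [ 0.69  0.09 -0.25  0.42 -1.55  0.87]
bar 1.5 10 [ 0.55 -0.   -0.03  0.15 -1.62  1.08]
bar 2.23 0 [ 0.37 -0.01  0.13  0.   -1.71  1.26]
push -0.29 0.02 60 [ 0.93  0.6  -0.15  0.6  -1.71  2.07]
push -0.29 0.2 60 [ 0.93  0.42 -0.06  0.64 -1.93  2.23]
push -0.23 0.02 60 [ 0.87  0.53 -0.27  0.65 -1.65  2.08]
push -0.06 0.04 60 [ 0.62  0.33 -0.53  0.83 -1.49  2.16]
push -0.06 0.04 50 [ 0.6   0.24 -0.52  0.73 -1.41  2.25]
push -0.06 0.04 70 [ 0.64  0.43 -0.53  0.91 -1.58  2.07]
press True None
shut True [ 0.77  0.05 -0.67  0.67 -1.59  2.18]
press False [ 0.14 -0.32 -0.2   0.   -1.68  1.49]
shut False [ 0.77  0.05 -0.67  0.67 -1.59  0.61]
flip -1
bar 0 45 [ 0.67  0.19 -0.41  0.62 -1.51 -2.4 ]
bar 0 35 [ 0.63  0.12 -0.39  0.51 -1.44 -2.31]
bar 0.7 30 [ 0.69  0.09 -0.25  0.42 -1.55 -2.28]
bar 1.5 10 [ 0.55 -0.   -0.03  0.15 -1.62 -2.06]
bar 2.23 0 [ 0.37 -0.01  0.13  0.   -1.71 -1.88]
push -0.29 0.02 60 [ 0.93  0.6  -0.15  0.6  -1.71 -1.08]
push -0.29 0.2 60 [ 0.93  0.42 -0.06  0.64 -1.93 -0.91]
push -0.23 0.02 60 [ 0.87  0.53 -0.27  0.65 -1.65 -1.06]
push -0.06 0.04 60 [ 0.62  0.33 -0.53  0.83 -1.49 -0.98]
push -0.06 0.04 50 [ 0.6   0.24 -0.52  0.73 -1.41 -0.89]
push -0.06 0.04 70 [ 0.64  0.43 -0.53  0.91 -1.58 -1.07]
press True [ 0.14 -0.32 -0.2   0.   -1.68 -0.08]
shut True [ 0.77  0.05 -0.67  0.67 -1.59 -0.96]
press False [ 0.14 -0.32 -0.2   0.   -1.68 -1.65]
shut False [ 0.77  0.05 -0.67  0.67 -1.59 -2.53]
```

```bash
cat >> h.py <<'E'
def model(p,q):
    """returns elbow, wrist for fitted arm"""
    H,r0,d,L1,L2,e=p; c,s=np.cos(q[0]),np.sin(q[0]); f=q[2]-q[1]
    def w(r,z,lat): return np.array([r*c-lat*s,r*s+lat*c,z])
    re,ze=r0+L1*np.sin(q[1]),H+L1*np.cos(q[1])
    re2,ze2=re-e*np.sin(f),ze+e*np.cos(f)
    return w(re2,ze2,d),w(re2+L2*np.cos(f),ze2+L2*np.sin(f),d)
def tz(q): return R.from_quat(np.array(q)[[1,2,3,0]]).as_matrix()[:,2]
E
python3 - <<'E'
from cell import *
from h import *
from scipy.spatial import cKDTree
rng=np.random.default_rng(0); data=[]
for _ in range(60):
    x=np.array([rng.uniform(-.3,0),rng.uniform(-.1,.1),rng.uniform(.03,.35)]); a=D(rng.uniform(0,70)); qq=quat(a,True,-1)
    q=arm.solve_ik(W(*x),qq)
    if q is not None: data.append((np.array(q),W(*x),tz(qq)))
def res(p): return np.concatenate([model(p[:6],q)[1]+p[6]*z-x for q,x,z in data])
r=least_squares(res,[.3,0,-.15,.35,.4,0,.2]); print(r.x.round(4),np.abs(r.fun).max(),len(data)); np.save("armp.npy",r.x)
# flap points at 2.14 (panel both faces) 
th=2.14;c,s=np.cos(th),np.sin(th)
F=np.array([W(-.073+x*c+z*s,y,.2-x*s+z*c) for x in(-.006,.006) for z in np.linspace(-.162,.004,30) for y in np.linspace(-.135,.125,40)])
T=cKDTree(F)
for a in (50,60,70,80,85):
  for x,z in [(-.23,.02),(-.15,.03),(-.10,.04),(-.06,.042)]:
    q=arm.solve_ik(W(x,0,z),quat(D(a),True,-1))
    if q is None: print(a,x,None); continue
    e,w=model(r.x[:6],q); t=W(x,0,z); P=e+np.linspace(0,1,60)[:,None]*(w-e); d,_=T.query(P); G=w+np.linspace(0,1,40)[:,None]*(t-w); d2,_=T.query(G)
    print(a,x,"forearm",d.min().round(3),"at",P[d.argmin()].round(2),"tool",d2.min().round(3),"wrist",w.round(3),"elbow",e.round(2))
E
```

```text
[ 0.1188  0.1247 -0.1764  0.3952  0.4231  0.0737  0.3148] 0.08847300613048872 60
50 -0.23 forearm 0.192 at [0.45 0.24 0.41] tool 0.203 wrist [0.566 0.373 0.256] elbow [0.35 0.13 0.53]
50 -0.15 forearm 0.135 at [0.49 0.2  0.37] tool 0.139 wrist [0.572 0.282 0.261] elbow [0.34 0.07 0.55]
50 -0.1 forearm 0.095 at [0.52 0.18 0.33] tool 0.096 wrist [0.574 0.224 0.266] elbow [0.33 0.03 0.55]
50 -0.06 forearm 0.057 at [0.54 0.15 0.31] tool 0.064 wrist [0.575 0.177 0.265] elbow [0.32 0.   0.56]
60 -0.23 forearm 0.199 at [0.44 0.25 0.41] tool 0.227 wrist [0.568 0.398 0.209] elbow [0.38 0.17 0.51]
60 -0.15 forearm 0.141 at [0.48 0.22 0.35] tool 0.171 wrist [0.574 0.306 0.216] elbow [0.37 0.11 0.53]
60 -0.1 forearm 0.098 at [0.5  0.19 0.33] tool 0.132 wrist [0.576 0.246 0.221] elbow [0.36 0.07 0.54]
60 -0.06 forearm 0.06 at [0.52 0.15 0.31] tool 0.105 wrist [0.577 0.197 0.221] elbow [0.35 0.04 0.54]
70 -0.23 forearm 0.204 at [0.45 0.27 0.39] tool 0.23 wrist [0.571 0.416 0.16 ] elbow [0.4  0.21 0.49]
70 -0.15 forearm 0.145 at [0.48 0.23 0.34] tool 0.18 wrist [0.578 0.322 0.168] elbow [0.4  0.14 
[... 326 characters left out ...]
m 0.146 at [0.48 0.23 0.34] tool 0.18 wrist [0.582 0.33  0.118] elbow [0.42 0.17 0.48]
80 -0.1 forearm 0.101 at [0.5  0.19 0.32] tool 0.154 wrist [0.585 0.267 0.127] elbow [0.42 0.13 0.49]
80 -0.06 forearm 0.061 at [0.51 0.16 0.3 ] tool 0.139 wrist [0.586 0.215 0.128] elbow [0.42 0.09 0.5 ]
85 -0.23 forearm 0.206 at [0.46 0.28 0.37] tool 0.23 wrist [0.578 0.425 0.082] elbow [0.43 0.25 0.44]
85 -0.15 forearm 0.146 at [0.49 0.24 0.33] tool 0.18 wrist [0.585 0.33  0.093] elbow [0.44 0.18 0.46]
85 -0.1 forearm 0.099 at [0.5  0.19 0.31] tool 0.155 wrist [0.587 0.266 0.102] elbow [0.43 0.14 0.47]
85 -0.06 forearm 0.059 at [0.51 0.16 0.3 ] tool 0.144 wrist [0.588 0.214 0.104] elbow [0.43 0.1  0.48]
```

```bash
cat >> h.py <<'E'
def poe(p,q,links=False):
    T=np.eye(4); out=[]
    for i in range(6):
        w=p[6*i:6*i+3]; w=w/np.linalg.norm(w); c=p[6*i+3:6*i+6]
        M=np.eye(4); M[:3,:3]=R.from_rotvec(w*q[i]).as_matrix(); M[:3,3]=c-M[:3,:3]@c
        T=T@M; out.append(T.copy())
    H=np.eye(4); H[:3,:3]=R.from_rotvec(p[36:39]).as_matrix(); H[:3,3]=p[39:42]
    return (T@H,out) if links else T@H
E
python3 - <<'E'
from cell import *
from h import *
rng=np.random.default_rng(0); data=[]
for _ in range(120):
    x=np.array([rng.uniform(-.3,0),rng.uniform(-.1,.1),rng.uniform(.03,.35)]); a=D(rng.uniform(0,70)); qq=quat(a,rng.random()<.5,-1)
    q=arm.solve_ik(W(*x),qq)
    if q is not None: data.append((np.array(q),W(*x),R.from_quat(qq[[1,2,3,0]]).as_matrix()))
def res(p):
    o=[]
    for q,x,M in data:
        T=poe(p,q); o+=[T[:3,3]-x,.2*(T[:3,:3]-M).ravel()]
    return np.concatenate(o+[1e-4*p])
best=None
for y4 in (1,-1):
  for y6 in (1,-1):
   for rx in (0,1.57,3.14,-1.57):
    ax=[(0,0,1),(0,1,0),(0,-1,0),(y4,0,0),(0,-1,0),(y6,0,0)]; pt=[(0,0,0),(.1,-.17,.15),(.1,-.17,.55),(.4,-.17,.6),(.53,-.17,.6),(.6,-.17,.6)]
    H=R.from_matrix(np.array([[0,0,1],[0,1,0],[-1,0,0]])@R.from_euler("z",rx).as_matrix()).as_rotvec()
    p0=np.r_[np.hstack([np.r_[a,b] for a,b in zip(ax,pt)]),H,[.85,-.17,.6]]
    c0=np.sum(res(p0)**2)
    if best is None or c0<best[0]: best=(c0,p0)
print(best[0])
r=least_squares(res,best[1],max_nfev=150,x_scale="jac"); print(r.cost,np.abs(r.fun[:-42]).max()); np.save("poe.npy",r.x)
for i in range(6):
    w=r.x[6*i:6*i+3]; w=w/np.linalg.norm(w); c=r.x[6*i+3:6*i+6]; print(i+1,w.round(3),(c-w*(c@w)).round(3))
print(poe(r.x,np.zeros(6)).round(3))
E
```

```text
0.2864096888702422
3.556019148477457e-08 6.05448812404652e-09
1 [0. 0. 1.] [ 0. -0.  0.]
2 [-0.  1. -0.] [0.    0.    0.154]
3 [ 0. -1.  0.] [0.    0.    0.554]
4 [-1.  0. -0.] [-0.     0.     0.554]
5 [ 0. -1.  0.] [0.551 0.    0.554]
6 [-1. -0. -0.] [ 0.    -0.197  0.554]
[[ 0.     0.     1.     0.887]
 [-1.     0.     0.    -0.196]
 [-0.    -1.     0.     0.554]
 [ 0.     0.     0.     1.   ]]
```

```bash
cat >> h.py <<'E'
from scipy.spatial import cKDTree
PP=np.load("poe.npy") if __import__("os").path.exists("poe.npy") else None
def chain(q):
    T,o=poe(PP,q,True); f=lambda i,p:(o[i]@np.r_[p,1])[:3]
    return [f(1,[0,0,.154]),f(1,[0,0,.554]),f(3,[.551,0,.554]),f(4,[.551,-.196,.554]),T[:3,3]]
def flap_tree(th):
    c,s=np.cos(th),np.sin(th)
    return cKDTree([W(-.073+x*c+z*s,y,.2-x*s+z*c) for x in(-.006,.006) for z in np.linspace(-.162,.004,30) for y in np.linspace(-.135,.125,40)])
cab_tree=lambda: cKDTree([W(x,y,z) for x in np.linspace(-.079,.065,12) for y in np.linspace(-.15,.245,25) for z in np.linspace(0,.25,15)])
def clear(tree,q):
    c=chain(q); return [tree.query(a+np.linspace(0,1,50)[:,None]*(b-a))[0].min().round(3) for a,b in zip(c[1:],c[2:])]
E
python3 - <<'E'
from cell import *
from h import *
T=flap_tree(2.14); C=cab_tree()
for a in (50,60,70):
  for x,z in [(-.29,.02),(-.23,.02),(-.15,.03),(-.06,.042)]:
    q=arm.solve_ik(W(x,0,z),quat(D(a),True,-1)); print("push",a,x,"flap",clear(T,q),"cab",clear(C,q),"wrist",chain(q)[2].round(2),chain(q)[3].round(2))
for th,a in [(0,45),(.7,30),(1.5,10),(2.0,0),(2.23,0),(2.23,-15),(2.23,15),(2.23,30)]:
    q=arm.solve_ik(tcp_bar(th,D(a)),quat(D(a),False,-1)); print("bar",th,a,"flap",clear(flap_tree(th),q),"cab",clear(C,q),"w",chain(q)[2].round(2),chain(q)[3].round(2))
q=arm.solve_ik(W(.017,-.14,.25),quat(0,True,-1)); print("press",clear(T,q),clear(C,q),chain(q)[2].round(2),chain(q)[3].round(2))
q=arm.solve_ik(W(-.09,-.085,.09),quat(D(60),True,-1)); print("shut",clear(C,q),chain(q)[2].round(2))
E
```

```text
push 50 -0.29 flap [np.float64(0.299), np.float64(0.338), np.float64(0.251)] cab [np.float64(0.405), np.float64(0.469), np.float64(0.211)] wrist [0.38 0.49 0.16] [0.55 0.44 0.24]
push 50 -0.23 flap [np.float64(0.269), np.float64(0.279), np.float64(0.212)] cab [np.float64(0.377), np.float64(0.409), np.float64(0.151)] wrist [0.38 0.43 0.16] [0.55 0.38 0.24]
push 50 -0.15 flap [np.float64(0.225), np.float64(0.199), np.float64(0.153)] cab [np.float64(0.334), np.float64(0.329), np.float64(0.071)] wrist [0.39 0.36 0.16] [0.56 0.3  0.25]
push 50 -0.06 flap [np.float64(0.171), np.float64(0.108), np.float64(0.086)] cab [np.float64(0.279), np.float64(0.239), np.float64(0.004)] wrist [0.41 0.28 0.16] [0.57 0.21 0.26]
push 60 -0.29 flap [np.float64(0.305), np.float64(0.381), np.float64(0.263)] cab [np.float64(0.409), np.float64(0.502), np.float64(0.211)] wrist [0.37 0.51 0.11] [0.55 0.47 0.19]
push 60 -0.23 flap [np.float64(0.276), np.float64(0.323), np.float64(0.23)] cab [np.float64(0.382), np.float64(0.442), np.float64(0.151)] wrist [0.38 0.45 0.11] [0.55 0.41 0.19]
push 60 -0.15 flap [np.floa
[... 1942 characters left out ...]
), np.float64(0.038)] cab [np.float64(0.403), np.float64(0.37), np.float64(0.064)] w [0.53 0.11 0.67] [ 0.58 -0.07  0.62]
bar 2.23 15 flap [np.float64(0.3), np.float64(0.308), np.float64(0.04)] cab [np.float64(0.399), np.float64(0.391), np.float64(0.061)] w [0.48 0.27 0.57] [0.57 0.1  0.62]
bar 2.23 30 flap [np.float64(0.28), np.float64(0.29), np.float64(0.042)] cab [np.float64(0.389), np.float64(0.396), np.float64(0.06)] w [0.46 0.32 0.5 ] [0.57 0.18 0.59]
press [np.float64(0.296), np.float64(0.296), np.float64(0.096)] [np.float64(0.349), np.float64(0.336), np.float64(0.008)] [0.42 0.06 0.59] [ 0.45 -0.13  0.59]
shut [np.float64(0.337), np.float64(0.302), np.float64(0.011)] [0.31 0.31 0.17]
```

Run:
```python
from cell import *
from h import *
p=arm.state()["tool_pos"]
arm.move_straight(p+[0,0,.2],velocity=.25)
grip(.036,40)
a=D(50);Q=quat(a,False,-1)
arm.movep(W(-.27,0,.40),Q); print(arm.state()["t"])
arm.movep(tcp_bar(0,a,.10),Q)
print(arm.move_straight(tcp_bar(0,a,0),velocity=.1,max_force=12))
s=arm.state(); print(s["t"],s["tool_pos"]-tcp_bar(0,a),s["ft_force"])
im=cams.snapshot("side"); cv2.imwrite("pics/g.png",cv2.resize(im["frame"][180:380,180:450,::-1],(800,593),interpolation=cv2.INTER_CUBIC))
```

```text
6.925
False
9.075 [0.00036603 0.00050911 0.00054743] [-0.1380225   0.67457918  0.09040829]
```

View pics/g.png

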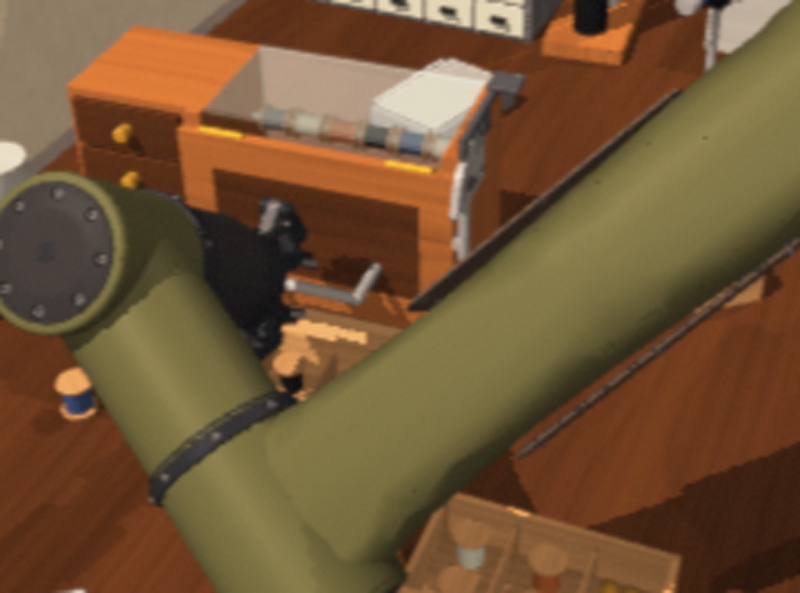

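The gripper straddles the handle bar at crop pixel (300,285) with no contact. Next I grip it and raise the flap.

Run:
```python
from cell import *
from h import *
grip(0.0,60)
s=arm.state(); print(s["gripper_width"],s["grip_force"],s["ft_force"])
for th in np.linspace(.13,2.23,17):
    a=D(50*(1-th/2.23))
    st=arm.move_straight(tcp_bar(th,a),quat(a,False,-1),velocity=.12,max_force=40)
    s=arm.state(); print(round(th,2),st,s["ft_force"].round(1),round(s["gripper_width"],4))
    if st: break
arm.sleep(.2); print(s["t"],np.round(arm.state()["tool_pos"]-tcp_bar(th,a),4))
```

```text
0.007834689922291815 58.53283703327179 [-1.41852808 -0.57486606  5.21649709]
0.13 False [ 0.5 -5.8  4.7] 0.0077
0.26 False [-0.8 -4.3  4.5] 0.0076
0.39 False [-1.3 -4.3  4.2] 0.0078
0.52 False [ 1.1 -7.2  1.8] 0.008
0.66 False [-2.5 -6.7  1.3] 0.0077
0.79 False [-1.3 -4.2 -0. ] 0.0077
0.92 False [-0.9 -5.2 -3.6] 0.0075
1.05 False [-2.8 -1.4 -1.6] 0.0077
1.18 False [-7.9  2.9 -2.2] 0.0077
1.31 False [-8.5  4.8 -4.4] 0.0076
1.44 False [-9.7  8.2 -2.3] 0.0076
1.57 False [-11.   11.3   1.1] 0.0076
1.7 False [-11.2  13.9   3.3] 0.0078
1.84 False [-11.7  15.8   7. ] 0.0075
1.97 False [-13.5  15.6  12. ] 0.0077
2.1 False [-12.4  14.1  14.4] 0.0073
2.23 False [-11.3  12.5  17.3] 0.0075
14.1667 [0.0001 0.0021 0.0056]
```

Run:
```python
from cell import *
from h import *
grip(.045); arm.sleep(.5)
p=arm.state()["tool_pos"]; print(arm.state()["ft_force"])
print(arm.move_straight(p+[0,0,.10],velocity=.15,max_force=15))
arm.movep(W(-.30,0,.36),quat(D(50),True,-1))
S={n:cams.snapshot(n) for n in("top","side")}
for n,s in S.items():
    print(n,[(m["pixel"],round(m["conf"],2)) for m in mark_of(s,"flap_handle")])
    for th in (2.0,2.14,2.23): print(th,proj(s,bar(th)).round(1))
im=S["top"]["frame"][130:310,220:400,::-1]; im2=S["side"]["frame"][120:380,120:400,::-1]
cv2.imwrite("pics/up.png",np.hstack([cv2.resize(im,(390,390),interpolation=cv2.INTER_CUBIC),cv2.resize(im2,(400,390),interpolation=cv2.INTER_CUBIC)]))
print(arm.state()["t"])
```

```text
[ 0.7032366  -0.61116393  0.30840596]
False
top [([289.0, 220.4], 0.76)]
2.0 [[283.3 223.2]]
2.14 [[287.5 222.4]]
2.23 [[290.5 222. ]]
side [([274.3, 209.1], 0.82)]
2.0 [[270.2 214.9]]
2.14 [[272.4 208.6]]
2.23 [[274.  204.8]]
17.4083
```

View pics/up.png

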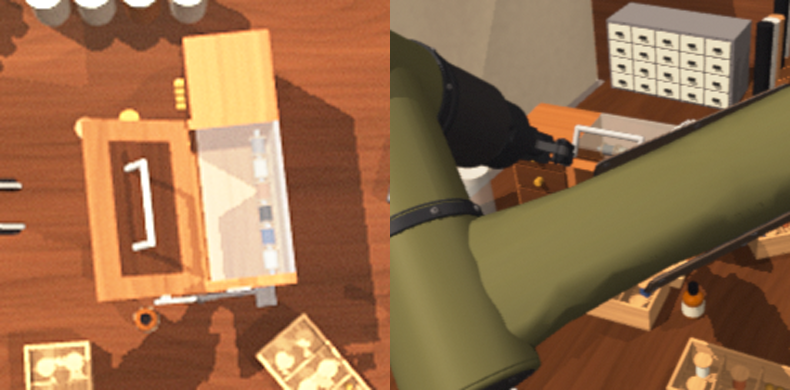

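The flap is locked: the marks match 2.14 rad, with the handle at side (274,209) and top (289,220). Now I push the tray.

```bash
cat >> h.py <<'E'
PA=D(50)
def tip(x,y,z,t=.011): return W(x,y,z)-t*dirv(PA)
def ztip(x): return float(np.interp(x,[-.13,-.115,-.065,-.05],[.023,.024,.045,.045]))
E
python3 - <<'E'
from cell import *
from h import *
Q=quat(PA,True,-1); y=-.008
grip(.085)
arm.move_straight(tip(-.30,y,.10),Q,velocity=.25)
arm.move_straight(tip(-.275,y,.024),velocity=.2); arm.move_straight(tip(-.25,y,.024),velocity=.15)
f0=arm.state()["ft_force"]; n=Rc()[:,0]; L=[]
xs=np.r_[np.arange(-.246,-.205,.004),np.arange(-.205,-.0669,.0115),-.062]
for x in xs:
    if arm.move_straight(tip(x,y,ztip(x)),velocity=.1,max_force=20): print("STOP",x);break
    f=arm.state()["ft_force"]-f0; L.append((round(x,3),round(float(f@n),1),round(float(f[2]),1)))
print(L,arm.state()["t"])
s=cams.snapshot("top"); cv2.imwrite("pics/p1.png",cv2.resize(s["frame"][130:310,220:400,::-1],(590,590),interpolation=cv2.INTER_CUBIC))
E
```

```text
[(np.float64(-0.246), 0.7, -1.6), (np.float64(-0.242), 0.6, -0.9), (np.float64(-0.238), 0.3, -1.2), (np.float64(-0.234), 1.2, -0.7), (np.float64(-0.23), 0.5, 0.0), (np.float64(-0.226), -0.3, -0.8), (np.float64(-0.222), 0.1, 0.1), (np.float64(-0.218), 0.2, -0.1), (np.float64(-0.214), 0.9, -1.1), (np.float64(-0.21), 0.1, -1.1), (np.float64(-0.206), -1.4, -0.0), (np.float64(-0.205), -3.1, -0.5), (np.float64(-0.193), -0.1, -0.5), (np.float64(-0.182), 0.1, -0.7), (np.float64(-0.17), -0.1, -0.8), (np.float64(-0.159), -0.0, -1.0), (np.float64(-0.147), -0.6, -1.3), (np.float64(-0.136), 0.4, -1.1), (np.float64(-0.124), 0.1, -1.0), (np.float64(-0.113), -0.0, -1.1), (np.float64(-0.101), -0.1, -0.8), (np.float64(-0.09), 0.4, -0.1), (np.float64(-0.078), 0.1, -1.2), (np.float64(-0.067), 0.2, -0.9), (np.float64(-0.062), 0.5, -1.1)] 26.4
```

View pics/p1.png

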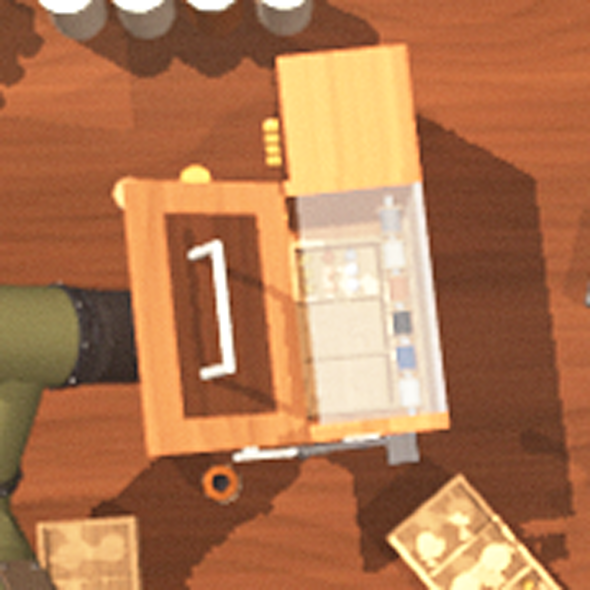

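The tray went straight up the ramp and is half in; through the clear top its far rim is at about (383,244) to (388,416). I'll measure it and finish the push.

Run:
```python
from cell import *
from h import *
s=cams.snapshot("top"); s["extrinsics"]=np.array(s["extrinsics"])
T=lambda u,v:np.array([(u+.5)*180/590-.5+220,(v+.5)*180/590-.5+130])
def tocab(p): return Rc().T@(p-[cab[0],cab[1],0])
for c in [(383,244),(388,416)]: print(tocab(ray(s,T(*c),.062)).round(4))
Q=quat(PA,True,-1); y=-.008; L=[]; n=Rc()[:,0]
arm.move_straight(tip(-.066,y,.036),velocity=.1)
f0=arm.state()["ft_force"]
for x in np.arange(-.062,-.0375,.004):
    if arm.move_straight(tip(x,y,.036),velocity=.08,max_force=20): print("STOP",x);break
    f=arm.state()["ft_force"]-f0; L.append((round(x,3),round(float(f@n),1),round(float(f[2]),1)))
print(L)
for _ in range(1):
    s=cams.snapshot("top"); cv2.imwrite("pics/p2.png",cv2.resize(s["frame"][170:280,290:370,::-1],(436,600),interpolation=cv2.INTER_CUBIC))
print(arm.state()["t"])
```

```text
[0.0312 0.0785 0.062 ]
[ 0.0198 -0.1006  0.062 ]
[(np.float64(-0.062), -1.4, 0.2), (np.float64(-0.058), -2.1, 0.5), (np.float64(-0.054), -0.5, -0.4), (np.float64(-0.05), -0.9, 0.8), (np.float64(-0.046), -1.1, 0.9), (np.float64(-0.042), -2.1, 0.7), (np.float64(-0.038), -1.6, -0.0)]
28.55
```

View pics/p2.png

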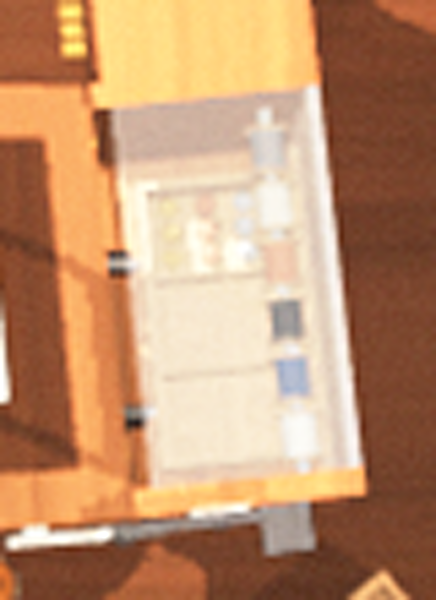

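Run:
```python
from cell import *
from h import *
s=cams.snapshot("top"); s["extrinsics"]=np.array(s["extrinsics"])
T=lambda u,v:np.array([(u+.5)/5.45-.5+290,(v+.5)/5.4545-.5+170])
def tocab(p): return Rc().T@(p-[cab[0],cab[1],0])
for c in [(131,186),(133,262),(150,415),(265,185),(132,190),(150,200),(155,270)]: print(c,tocab(ray(s,T(*c),.060)).round(4))
for x in (-.058,-.05,-.042): print(x,[((proj(s,W(x,yy,.059))[0]-[290,170]+.5)*5.45).round(0).tolist() for yy in (.082,.05,0,-.05,-.098)])
g=cv2.cvtColor(s["frame"],cv2.COLOR_RGB2GRAY); 
# profile along cabinet x at tray mid heights, y=+.0
for yy in (.025,-.02):
    print(yy,[(round(float(x),3),int(cv2.getRectSubPix(g,(1,1),tuple(map(float,proj(s,W(x,yy,.059))[0])))[0,0])) for x in np.arange(-.07,.0701,.004)])
```

```text
(131, 186) [-0.0465  0.0871  0.06  ]
(133, 262) [-0.0495  0.0391  0.06  ]
(150, 415) [-0.0474 -0.0574  0.06  ]
(265, 185) [0.0374 0.0804 0.06  ]
(132, 190) [-0.0461  0.0845  0.06  ]
(150, 200) [-0.0354  0.0772  0.06  ]
(155, 270) [-0.0362  0.0329  0.06  ]
-0.058 [[114.0, 196.0], [118.0, 247.0], [125.0, 326.0], [133.0, 405.0], [139.0, 482.0]]
-0.05 [[127.0, 195.0], [131.0, 245.0], [138.0, 324.0], [145.0, 404.0], [152.0, 481.0]]
-0.042 [[139.0, 194.0], [144.0, 244.0], [151.0, 323.0], [158.0, 403.0], [165.0, 479.0]]
0.025 [(-0.07, 148), (-0.066, 142), (-0.062, 128), (-0.058, 128), (-0.054, 178), (-0.05, 219), (-0.046, 218), (-0.042, 227), (-0.038, 227), (-0.034, 220), (-0.03, 218), (-0.026, 219), (-0.022, 218), (-0.018, 215), (-0.014, 216), (-0.01, 214), (-0.006, 217), (-0.002, 219), (0.002, 219), (0.006, 221), (0.01, 222), (0.014, 218), (0.018, 216), (0.022, 214), (0.026, 215), (0.03, 212), (0.034, 205), (0.038, 213), (0.042, 216), (0.046, 213), (0.05, 211), (0.054, 223), (0.058, 226), (0.062, 219), (0.066, 209), (0.07, 222)]
-0.02 [(-0.07, 150), (-0.066, 143), (-0.062, 122), (-0.058, 131), (-0.054, 164), (-0.05, 211), (-0.046, 233), (-0.042, 234), (-0.038, 233), (-0.034, 230), (-0.03, 232), (-0.026, 234), (-0.022, 233), (-0.018, 234), (-0.014, 231), (-0.01, 234), (-0.006, 234), (-0.002, 233), (0.002, 234), (0.006, 235), (0.01, 237), (0.014, 235), (0.018, 236), (0.022, 239), (0.026, 236), (0.03, 226), (0.034, 213), (0.038, 219), (0.042, 225), (0.046, 220), (0.05, 215), (0.054, 225), (0.058, 225), (0.062, 225), (0.066, 212), (0.07, 219)]
```

Run:
```python
from cell import *
from h import *
y=-.008
print(arm.move_straight(tip(-.036,y,.036),velocity=.05,max_force=20))
arm.move_straight(tip(-.10,y,.045),velocity=.15)
arm.move_straight(tip(-.33,y,.08),velocity=.3)
arm.move_straight(tip(-.36,y,.46),velocity=.4)
grip(0.0,40)
arm.movep(W(.017,-.14,.40),quat(0,True,-1))
S={n:cams.snapshot(n) for n in("top","side")}
for n,s in S.items(): print(n,[(m["pixel"],round(m["conf"],2)) for m in mark_of(s,"tray")], proj(s,W(0,-.008,.014)),proj(s,W(-.006,-.008,.022)))
for s in S.values(): print("press",[(m["pixel"],round(m["conf"],2)) for m in mark_of(s,"catch_press")],proj(s,W(.017,-.14,.248)),"handle",mark_of(s,"flap_handle")[:1])
b=S["side"]["frame"][180:345,180:400,::-1]; cv2.imwrite("pics/s3.png",cv2.resize(b,(800,600),interpolation=cv2.INTER_CUBIC))
print(arm.state()["t"])
```

```text
False
top [([366.4, 302.8], 0.88), ([183.7, 334.0], 0.88), ([251.1, 310.3], 0.67)] [[329.26342983 231.46860812]] [[327.62054953 231.37630677]]
side [([298.1, 272.7], 0.75), ([359.3, 386.4], 0.72), ([403.0, 275.8], 0.57)] [[301.9598096  273.82340121]] [[301.06170333 272.84666251]]
press [] [[341.38583135 266.18461232]] handle [{'pixel': [286.9, 221.9], 'conf': 0.92}]
press [([347.6, 203.7], 0.52)] [[350.4032451  206.91210382]] handle [{'pixel': [222.6, 299.8], 'conf': 0.21}]
34.2167
```

View pics/s3.png

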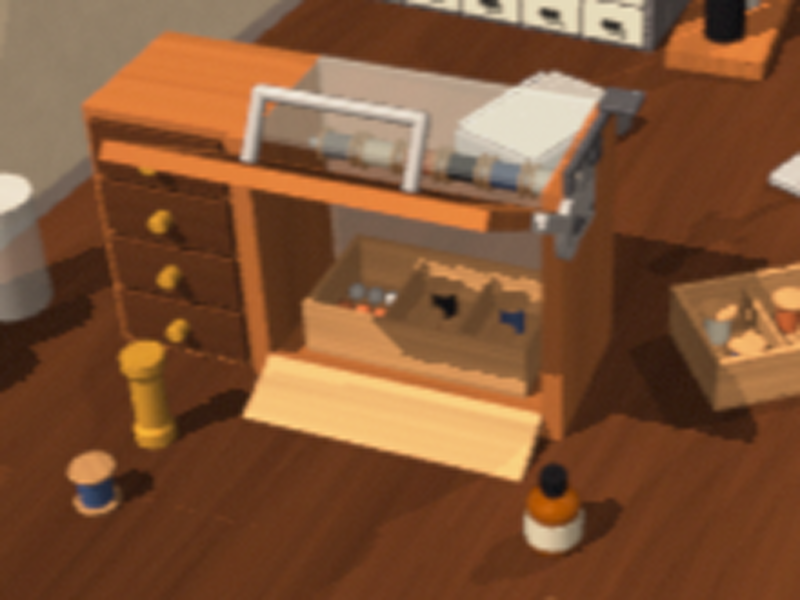

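The tray sits inside behind the sill. Its near rim runs from (305,302) to (533,350) in the crop, and the pad is at (620,105). I'll check numerically that the near edge dropped.

Run:
```python
from cell import *
from h import *
s=cams.snapshot("side")
f=lambda P:((proj(s,P)-[180,180]+.5)*[800/220,600/165]).round(0).tolist()
for x in(-.058,-.05,-.042):
  for z in(.014,.022): print(x,z,"rimL/R",f([W(x,.082,z+.045),W(x,-.098,z+.045)]),"far",f([W(x+.1,.082,z+.045),W(x+.1,-.098,z+.045)]),"bot",f([W(x,.082,z),W(x,-.098,z)]))
print("crest",f([W(-.058,.082,.022),W(-.058,-.098,.022)]),"front crest",f([W(-.065,.11,.022),W(-.065,-.11,.022)]))
```

```text
-0.058 0.014 rimL/R [[304.0, 317.0], [528.0, 367.0]] far [[359.0, 245.0], [572.0, 289.0]] bot [[309.0, 363.0], [529.0, 414.0]]
-0.058 0.022 rimL/R [[303.0, 308.0], [528.0, 358.0]] far [[359.0, 237.0], [572.0, 281.0]] bot [[308.0, 355.0], [529.0, 406.0]]
-0.05 0.014 rimL/R [[309.0, 311.0], [532.0, 360.0]] far [[363.0, 240.0], [575.0, 283.0]] bot [[313.0, 357.0], [532.0, 408.0]]
-0.05 0.022 rimL/R [[308.0, 302.0], [532.0, 352.0]] far [[363.0, 232.0], [575.0, 275.0]] bot [[313.0, 349.0], [532.0, 399.0]]
-0.042 0.014 rimL/R [[313.0, 305.0], [536.0, 354.0]] far [[368.0, 234.0], [579.0, 278.0]] bot [[318.0, 351.0], [536.0, 401.0]]
-0.042 0.022 rimL/R [[312.0, 296.0], [536.0, 345.0]] far [[367.0, 226.0], [579.0, 269.0]] bot [[317.0, 343.0], [536.0, 393.0]]
crest [[308.0, 355.0], [529.0, 406.0]] front crest [[271.0, 353.0], [541.0, 416.0]]
```

Run:
```python
from cell import *
from h import *
s=cams.snapshot("side"); o=np.array([258,240]); k=10
b=s["frame"][240:298,258:335,::-1].copy(); b=cv2.resize(b,None,fx=k,fy=k,interpolation=cv2.INTER_CUBIC)
f=lambda P:((proj(s,P)-o+.5)*k).astype(int)
for x,z,col in [(-.05,.014,(255,255,0)),(-.0585,.022,(0,0,255))]:
    for P in [W(x,.085,z+.045),W(x,-.095,z+.045),W(x+.1,.085,z+.045),W(x,.085,z),W(x,-.095,z)]: cv2.drawMarker(b,tuple(map(int,f(P)[0])),col,cv2.MARKER_CROSS,16,1)
for P in [W(-.058,0.06,.022),W(-.058,-.06,.022),W(-.065,.06,.022),W(-.065,-.06,.022)]: cv2.drawMarker(b,tuple(map(int,f(P)[0])),(0,255,0),cv2.MARKER_TILTED_CROSS,12,1)
cv2.imwrite("pics/z.png",b)
g=cv2.cvtColor(s["frame"],cv2.COLOR_RGB2GRAY)
for c in (280,300): print(c,list(zip(range(255,300),g[255:300,c].tolist())))
```

```text
280 [(255, 100), (256, 97), (257, 92), (258, 88), (259, 89), (260, 91), (261, 88), (262, 91), (263, 91), (264, 131), (265, 144), (266, 153), (267, 154), (268, 154), (269, 156), (270, 153), (271, 153), (272, 153), (273, 154), (274, 158), (275, 157), (276, 161), (277, 162), (278, 158), (279, 148), (280, 132), (281, 127), (282, 134), (283, 184), (284, 206), (285, 208), (286, 200), (287, 193), (288, 195), (289, 196), (290, 194), (291, 196), (292, 201), (293, 202), (294, 200), (295, 200), (296, 202), (297, 202), (298, 201), (299, 203)]
300 [(255, 157), (256, 101), (257, 89), (258, 89), (259, 90), (260, 89), (261, 46), (262, 21), (263, 25), (264, 59), (265, 86), (266, 91), (267, 90), (268, 92), (269, 88), (270, 88), (271, 97), (272, 100), (273, 103), (274, 104), (275, 100), (276, 102), (277, 103), (278, 107), (279, 114), (280, 155), (281, 163), (282, 162), (283, 144), (284, 134), (285, 129), (286, 125), (287, 160), (288, 205), (289, 210), (290, 206), (291, 194), (292, 193), (293, 195), (294, 196), (295, 196), (296, 201), (297, 202), (298, 203), (299, 200)]
```

View pics/z.png

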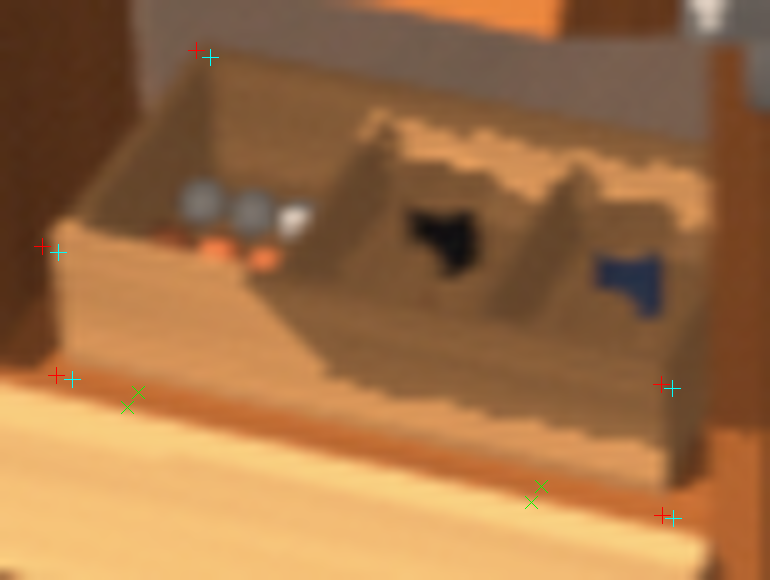

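The zoom shows the near edge around the sill's rear edge, at (65,362) to (668,490), but whether it has dropped is ambiguous. I'll nudge the tray about 5 mm further, still inside its end range, so that it drops for certain.

Run:
```python
from cell import *
from h import *
Q=quat(PA,True,-1); y=-.008; n=Rc()[:,0]
arm.movep(tip(-.33,y,.42),Q)
grip(.085)
arm.move_straight(tip(-.33,y,.09),velocity=.4)
arm.move_straight(tip(-.10,y,.045),velocity=.3)
arm.move_straight(tip(-.048,y,.036),velocity=.12)
f0=arm.state()["ft_force"];L=[]
for x in np.arange(-.044,-.0295,.002):
    if arm.move_straight(tip(x,y,.036),velocity=.05,max_force=10): print("STOP",x);break
    f=arm.state()["ft_force"]-f0; L.append((round(float(x),3),round(float(f@n),1),round(float(f[2]),1)))
print(L,arm.state()["t"])
```

```text
[(-0.044, -0.5, -1.3), (-0.042, -0.4, -0.4), (-0.04, -0.3, -0.9), (-0.038, -0.7, -0.9), (-0.036, -5.7, -0.2), (-0.034, -16.4, 2.3), (-0.032, -26.6, 4.6), (-0.03, -39.1, 6.4)] 41.0333
```

The force climbs steadily at the end, so the tray is already down and hard against the back (origin about +8 mm). I'll draw it back a few mm from its rim so it isn't right at the limit, retreat, and press the catch.

Run:
```python
from cell import *
from h import *
y=-.008; n=Rc()[:,0]
arm.move_straight(tip(-.042,y,.038),velocity=.1)
arm.move_straight(tip(-.042,y,.075),velocity=.15)
arm.move_straight(tip(-.010,y,.075),velocity=.12)
print("down",arm.move_straight(tip(-.010,y,.052),velocity=.06,max_force=5))
p=arm.state()["tool_pos"]; f0=arm.state()["ft_force"]; print(f0, (p-tip(-.010,y,.052)).round(4))
print("pull",arm.move_straight(p-n*.011,velocity=.06,max_force=15))
s=arm.state(); print((s["ft_force"]-f0).round(1),((p-s["tool_pos"])@n).round(4))
p=s["tool_pos"]; arm.move_straight(p+[0,0,.025],velocity=.15)
p=p+[0,0,.025]; arm.move_straight(p-n*.27+[0,0,.02],velocity=.35)
print(arm.state()["t"])
S={k:cams.snapshot(k) for k in("top","side")}
for k in S: print(k,[(m["pixel"],round(m["conf"],2)) for m in mark_of(S[k],"tray")],proj(S[k],W(0,-.008,.014)).round(1))
s=S["top"]; g=cv2.cvtColor(s["frame"],cv2.COLOR_RGB2GRAY)
for yy in (.025,-.02): print(yy,[(round(float(x),3),int(cv2.getRectSubPix(g,(1,1),tuple(map(float,proj(s,W(x,yy,.059))[0])))[0,0])) for x in np.arange(-.07,-.03,.003)])
```

```text
down True
[ 0.30586413 -1.15395076  4.00474559] [-0.0006 -0.0004 -0.0006]
pull False
[-0.1 -2.7  0.9] 0.0108
44.125
top [([248.9, 314.6], 0.74), ([366.2, 302.8], 0.67), ([185.5, 331.5], 0.56)] [[329.3 231.5]]
side [([359.8, 384.7], 0.91), ([300.5, 272.5], 0.75)] [[302.  273.8]]
0.025 [(-0.07, 154), (-0.067, 167), (-0.064, 189), (-0.061, 193), (-0.058, 159), (-0.055, 190), (-0.052, 228), (-0.049, 238), (-0.046, 230), (-0.043, 223), (-0.04, 222), (-0.037, 227), (-0.034, 222), (-0.031, 218)]
-0.02 [(-0.07, 148), (-0.067, 159), (-0.064, 183), (-0.061, 192), (-0.058, 170), (-0.055, 187), (-0.052, 227), (-0.049, 236), (-0.046, 235), (-0.043, 233), (-0.04, 231), (-0.037, 232), (-0.034, 233), (-0.031, 233)]
```

Run:
```python
from cell import *
from h import *
p=arm.state()["tool_pos"]; n=Rc()[:,0]
arm.move_straight(p-n*.03+[0,0,.33],velocity=.5)
Q=quat(0,True,-1)
arm.movep(W(.019,-.14,.33),Q)
grip(0.0,40)
arm.move_straight(W(.019,-.14,.27),velocity=.2)
print(arm.move_straight(W(.019,-.14,.2485),velocity=.05,max_force=30))
s=arm.state(); print(s["t"],s["ft_force"].round(1),s["tool_pos"][2])
for _ in range(3):
    arm.sleep(.4); im=cams.snapshot("side"); print(arm.state()["t"],arm.state()["ft_force"].round(1),[(m["pixel"],round(m["conf"],2)) for m in mark_of(im,"flap_handle")][:2])
for th in (2.14,1.9,1.7,1.5): print(th,proj(im,bar(th)).round(1))
```

```text
False
48.425 [ 1.4 -8.9  8. ] 0.2518001431971506
48.875 [ 1.6 -8.8  8.7] []
49.375 [ 1.3 -8.5  8.4] [([298.8, 275.5], 0.74)]
49.875 [ 1.2 -8.7  8.7] [([264.2, 254.9], 0.58), ([282.6, 231.4], 0.3)]
2.14 [[272.4 208.6]]
1.9 [[268.9 219.6]]
1.7 [[266.6 229.5]]
1.5 [[265.2 239.4]]
```

Run:
```python
from cell import *
from h import *
arm.move_straight(W(.019,-.14,.33),velocity=.25)
a=D(60);Q=quat(a,True,-1); P=lambda x,y,z:W(x,y,z)-.011*dirv(a)
arm.movep(P(-.36,-.088,.34),Q)
arm.move_straight(P(-.27,-.088,.10),velocity=.35)
im=cams.snapshot("side"); t=arm.state()["t"]; print(t,mark_of(im,"flap_handle")[:1],[proj(im,bar(th)).round(1).tolist() for th in(0,.1,.3,.6)])
arm.sleep(max(0,55-t))
arm.move_straight(P(-.15,-.088,.08),velocity=.2)
st=arm.move_straight(P(-.070,-.088,.08),velocity=.06,max_force=22)
s=arm.state(); print(st,s["t"],s["ft_force"].round(1),(Rc().T@(s["tool_pos"]+.011*dirv(a)-[cab[0],cab[1],0])).round(4))
```

```text
52.8167 [{'pixel': [274.0, 276.0], 'conf': 0.88}] [[[279.4, 275.9]], [[277.6, 276.5]], [[274.2, 276.4]], [[269.7, 272.7]]]
True 56.85 [-14.6   9.4   4.4] [-0.0816 -0.0892  0.0802]
```

Run:
```python
from cell import *
from h import *
a=D(60);Q=quat(a,True,-1); P=lambda x,y,z:W(x,y,z)-.011*dirv(a)
loc=lambda:(Rc().T@(arm.state()["tool_pos"]+.011*dirv(a)-[cab[0],cab[1],0])).round(4)
arm.move_straight(P(-.15,-.088,.085),velocity=.15)
def look():
    im=cams.snapshot("side"); print(arm.state()["t"],arm.state()["ft_force"].round(1),[m["pixel"] for m in mark_of(im,"flap_handle")[:1]],[proj(im,bar(th)).round(1).tolist() for th in(0,.05,.1)])
look()
arm.move_straight(P(-.15,-.108,.095),velocity=.15)
for x in (-.10,-.088,-.084,-.081,-.078,-.075):
    st=arm.move_straight(P(x,-.108,.095),velocity=.08,max_force=20); f=arm.state()["ft_force"]; print(x,st,f.round(1),loc())
    if st or f[1]>18: break
look()
```

```text
57.5083 [ 0.2 -0.2 -0.5] [[280.9, 273.0]] [[[279.4, 275.9]], [[278.5, 276.3]], [[277.6, 276.5]]]
-0.1 False [ 0.4  0.4 -0.3] [-0.1    -0.1079  0.0952]
-0.088 False [ 0.2  0.1 -0.2] [-0.0876 -0.1082  0.0949]
-0.084 False [-0.6 -0.6  0.3] [-0.0839 -0.108   0.095 ]
-0.081 False [-0.4  0.2 -0.4] [-0.0809 -0.108   0.095 ]
-0.078 False [-7.9 12.8  0.3] [-0.0794 -0.1076  0.0951]
-0.075 False [-22.3  33.8   3.1] [-0.0787 -0.1072  0.0951]
59.9833 [-21.5  33.6   3.1] [[279.4, 273.5]] [[[279.4, 275.9]], [[278.5, 276.3]], [[277.6, 276.5]]]
```

Run:
```python
from cell import *
from h import *
a=D(60); P=lambda x,y,z:W(x,y,z)-.011*dirv(a)
arm.move_straight(P(-.17,-.108,.10),velocity=.15)
arm.move_straight(P(-.28,-.09,.20),velocity=.3)
im=cams.snapshot("side"); print(arm.state()["t"],[m["pixel"] for m in mark_of(im,"flap_handle")[:1]])
im=cams.snapshot("top"); print([m["pixel"] for m in mark_of(im,"flap_handle")[:1]],[proj(im,bar(t)).round(1).tolist() for t in (0,.1)],[(l,[m["pixel"] for m in mark_of(im,l)[:1]]) for l in("cement","stacker","spool")])
print(order.close_job())
```

```text
61.5167 [[281.3, 274.8]]
[[293.3, 229.8]] [[[292.8, 229.7]], [[289.7, 229.8]]] [('cement', [[285.4, 278.6]]), ('stacker', [[279.5, 189.5]]), ('spool', [[262.9, 189.8]])]
the job is handed in; nothing more can be done
None
```

The job is handed in at about 61.5 s: the flap locked up, the tray was slid in behind the sill, the catch released the stay, and the flap was pressed shut. The last pictures put the flap at its shut position and the cement, stacker and spool where they started; I had judged the tray's drop behind the sill from it stopping firmly against the cabinet back, because the pictures alone were not conclusive.

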